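# Put the microscope objectives in order on the storage strip

## Task

Stand the four loose microscope objectives on the storage strip in order of height, one in the middle of each round pad: the shortest on the pad next to the upright steel post, the tallest on the pad furthest from it. Keep them upright and set each one down gently, without dropping it, and leave the dropper bottle where it stands.

Things in the scene. Friction and masses are not known exactly. Their poses are not given: they have to be found in the camera images.
- objective_28_centre (a point): the shortest and slimmest of the four microscope objectives: an upright metal cylinder 28 mm tall and 24 mm in diameter, black storage cap as its foot, straight-sided up to 19 mm, above that a narrowing nose with the lens; stands loose on the table at the start. This point is on its axis, half-way up (14 mm above its underside); z is its axis
- objective_38_centre (a point): the second shortest of the four microscope objectives: an upright metal cylinder 38 mm tall and 27 mm in diameter, black storage cap as its foot, straight-sided up to 29 mm, above that a narrowing nose with the lens; stands loose on the table at the start. This point is on its axis, half-way up (19 mm above its underside); z is its axis
- objective_48_centre (a point): the second tallest of the four microscope objectives: an upright metal cylinder 48 mm tall and 30 mm in diameter, black storage cap as its foot, straight-sided up to 39 mm, above that a narrowing nose with the lens; stands loose on the table at the start. This point is on its axis, half-way up (24 mm above its underside); z is its axis
- objective_58_centre (a point): the tallest and widest of the four microscope objectives: an upright metal cylinder 58 mm tall and 33 mm in diameter, black storage cap as its foot, straight-sided up to 49 mm, above that a narrowing nose with the lens; stands loose on the table at the start. This point is on its axis, half-way up (29 mm above its underside); z is its axis
- pad_a: one of the four identical round black rubber pads on the storage strip, 50 mm in diameter, 3 mm thick, fixed. Origin: centre of its underside, so its top is 3 mm higher (9 mm above the table). The pads lie in a straight row along the strip (370 x 70 mm, 6 mm thick, bare metal), 70 mm between centres; which letter lies where in the row changes from start to start
- pad_b: one of the four identical round black rubber pads on the storage strip, 50 mm in diameter, 3 mm thick, fixed. Origin: centre of its underside, so its top is 3 mm higher (9 mm above the table). The pads lie in a straight row along the strip (370 x 70 mm, 6 mm thick, bare metal), 70 mm between centres; which letter lies where in the row changes from start to start
- pad_c: one of the four identical round black rubber pads on the storage strip, 50 mm in diameter, 3 mm thick, fixed. Origin: centre of its underside, so its top is 3 mm higher (9 mm above the table). The pads lie in a straight row along the strip (370 x 70 mm, 6 mm thick, bare metal), 70 mm between centres; which letter lies where in the row changes from start to start
- pad_d: one of the four identical round black rubber pads on the storage strip, 50 mm in diameter, 3 mm thick, fixed. Origin: centre of its underside, so its top is 3 mm higher (9 mm above the table). The pads lie in a straight row along the strip (370 x 70 mm, 6 mm thick, bare metal), 70 mm between centres; which letter lies where in the row changes from start to start
- end_post: the upright steel post (14 mm in diameter on a 24 mm foot, 45 mm tall, fixed) at one end of the storage strip, in line with the pads, 60 mm from the centre of the nearest pad. It may be at either end (the other end has only a flat screw head). Origin: centre of its underside, on the strip's top
- dropper_bottle_centre (a point): small amber dropper bottle with a black cap, 24 mm in diameter, 48 mm tall, standing loose among the objectives: not to be moved. This point is half-way up

How it is judged:
By the outcome, as a careful person would: the job done as asked, in the order asked, and still so for the second after the job is handed in, with the robot touching nothing.
It also fails if it takes over 104 s, if anything falls off the work surface, if the arm or the gripper's body presses on something with over 40 N, if the wrist force passes 120 N, or if a joint passes its speed limit or range.

## Robot

A 6-joint arm with a two-finger parallel gripper is mounted at the origin on the work surface. World frame = base frame: x ahead of the robot, y to its left, z up, the work surface at z = 0. Lengths are in m, angles in degrees, forces in N, time in s.
With the tool pointing down it reaches from about 0.3 to 0.75 m from the base axis. Payload 8.5 kg.
Tool frame: the origin (TCP) lies midway between the tips of the shut fingers; the grasp point (between the pads) lies 19 mm behind it (env.grip_depth is the distance from the TCP to the grasp point, in m); y points along the fingers, x is the direction in which the jaws open and shut, and the axes are right-handed (so a half turn about y gives the same grasp; the last joint's range is limited). The gripper opens to 85 mm and grips with 20 to 120 N. Pads are 22 mm wide; open, the fingers measure 114 mm over their backs; the gripper's body (76 mm by 85 mm) begins 54 mm behind the grasp point. The pads swing forward as they close: fully open they stand 13 mm farther back than shut.
Start: joints at [61.633, 21.807, 74.336, -0, 83.858, -12.336], TCP at [0.152, 0.529, 0.231] pointing down, gripper open.
Joint ranges: [-178.18, 178.18], [-50.72, 133.34], [12.68, 142.11], [-81.47, 261.47], [9.98, 163.14], [-165.26, 165.26]. Speed limits (degrees/s): [136.94, 136.94, 180, 180, 180, 180].

## Interface

Orientations are given as a 3x3 rotation matrix whose columns are the frame's x, y, z axes.
In Python, from rig import env gives the robot as it stands.
- The arm moves only by the shell command python3 -m inch 'ROWS' [FORCE]. ROWS is JSON, a list that holds one entry, the list of rows, each a list of 7 numbers: the gripper command: -1 is shut, 1 is fully open, values between are in proportion, then the shift along the world's x, y, z in cm, then the turn, a rotation vector about the world's x, y, z in degrees. In form: [[[grip, dx, dy, dz, rx, ry, rz], ...]]. A call has 1 to 20 rows; each row is the pose to reach, as a shift and turn from the pose commanded when the call began; what a row does not reach only later rows make up. A row lasts 1/8 s, in which the tool goes at most 62.5 mm and 10.7 degrees, less where a joint would pass 70% of its speed; a pose out of reach is approached as far as the arm can. A call with a gripper value outside its range is refused whole. The fingers move at their own pace and stop on an object; FORCE is the grip in N (left out, the last holds). Time passes only in rows, so rows that repeat a pose let the fingers close. It gives the time, the measured TCP pose, the force and the opening at its end, in the units of the state.
- env.observe(): the state, without advancing time (a new reading comes with each control period).
- env.get_image(name): name is "scene" or "top" or "wrist"; returns a dict with "frame" (420x560x3 uint8, red, green, blue), "mtx" (3x3 intrinsics, pixels), "rvec" (rotation vector, rad) and "tvec" (3), from world to camera coordinates, as OpenCV has them. Camera axes: x right, y down, z forward; pixel columns grow to the right and rows downward; lengths in m; the calibration is good to about 2 mm. A picture is of the moment at which its call begins. There is no depth.
- env.close_job(): hands the job in, once; it reports no verdict.
The state is a dict: "time_s": time; "q": joint angles; "qvel": joint speeds; "joint_efforts": joint torques, N m; "position": TCP position; "tool_rot": TCP orientation; "ft_force": force on the tool from outside, world axes, zero at the start; "wrist_torque": the same for the moment, N m; "grip_width": finger opening in m.
Only numpy, scipy, OpenCV 4.12 (cv2) and the standard library are available. Lean on these libraries where they do the work, as an engineer would, in place of code of your own. Each camera call takes 0.05 s, during which the arm holds its last target.

## Working session

There is one attempt and no reset: what is moved stays moved. The work goes in short steps, Python scripts to look and compute and a shell command to move; the robot and the scene stay as the last step left them, time stands still between calls to the robot, and variables do not carry over. Pictures are saved under pics/ and viewed, and the job is handed in when it is done.

```bash
ls; mkdir -p pics
python3 - <<'E'
from rig import env
import cv2
print(env.observe(), env.grip_depth)
for n in ["scene","top","wrist"]:
    d=env.get_image(n); cv2.imwrite(f"pics/{n}0.png",cv2.cvtColor(d["frame"],cv2.COLOR_RGB2BGR)); print(n,d["mtx"],d["rvec"],d["tvec"])
E
```

```text
pics
{'time_s': 0.0, 'q': array([ 6.16329715e+01,  2.18406137e+01,  7.43878203e+01, -1.32405892e-03,
        8.38605723e+01, -1.23339625e+01]), 'qvel': array([-0.07017361,  0.00051403,  0.03132057, -0.01615124,  0.1035882 ,
       -0.02699117]), 'joint_efforts': array([ 4.96518296e-04, -4.48469388e+01, -2.31270325e+01, -1.27791036e-04,
        4.88879959e-03, -6.16233464e-06]), 'position': array([0.15173827, 0.52831503, 0.23069728]), 'tool_rot': array([[ 2.76189126e-01, -7.17855061e-04, -9.61103039e-01],
       [ 9.61102101e-01, -1.37783309e-03,  2.76189885e-01],
       [-1.52250388e-03, -9.99998793e-01,  3.09389491e-04]]), 'ft_force': array([-0.47796954,  0.3855832 , -0.36378005]), 'wrist_torque': array([-0.00068403, -0.01614624, -0.0193642 ]), 'grip_width': 0.0853874356774133} 0.0187
scene [[414.33365015   0.         279.18472515]
 [  0.         414.33365015 211.3380852 ]
 [  0.           0.           1.        ]] [ 2.17378281  0.95320132 -0.40929443] [-0.37783341 -0.22278617  1.02967454]
top [[452.7168623    0.         275.0936466 ]
 [  0.         452.7168623  223.27698329]
 [  0.           0.           1.        ]] [ 2.17180735 -2.14550104  0.15852324] [0.00134536 0.55719432 0.97348756]
wrist [[309.62791878   0.         277.25120712]
 [  0.         309.62791878 214.24749996]
 [  0.           0.           1.        ]] [-2.32368486 -1.7511387  -0.24164462] [-0.54978982 -0.036208    0.3784926 ]
```

View pics/scene0.png

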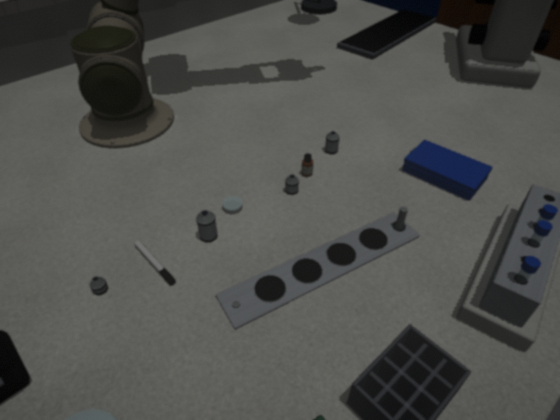

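View pics/top0.png

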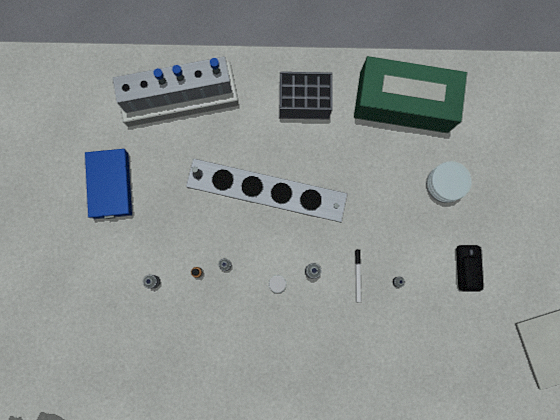

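View pics/wrist0.png

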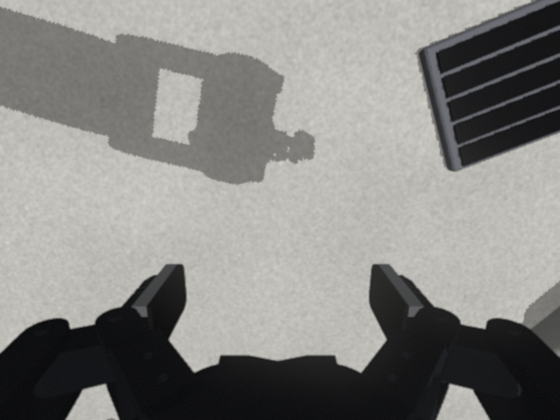

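The top view shows pads at about (222,180) to (311,200) with the post at (197,173). The objectives are at (152,282), (225,265), (313,271) and (398,282), and the bottle is at (197,272). I'll zoom in next.

Run:
```python
import cv2,numpy as np
t=cv2.imread("pics/top0.png"); s=cv2.imread("pics/scene0.png")
f=lambda im,x,y,r=22:cv2.resize(im[y-r:y+r,x-r:x+r],(196,196),interpolation=cv2.INTER_CUBIC)
a=np.hstack([f(t,*p) for p in [(152,282),(225,268),(313,271),(398,282)]])
b=np.hstack([f(s,*p) for p in [(332,142),(292,184),(207,225),(98,285)]])
cv2.imwrite("pics/z0.png",np.vstack([a,b]))
```

```text
(no output)
```

View pics/z0.png

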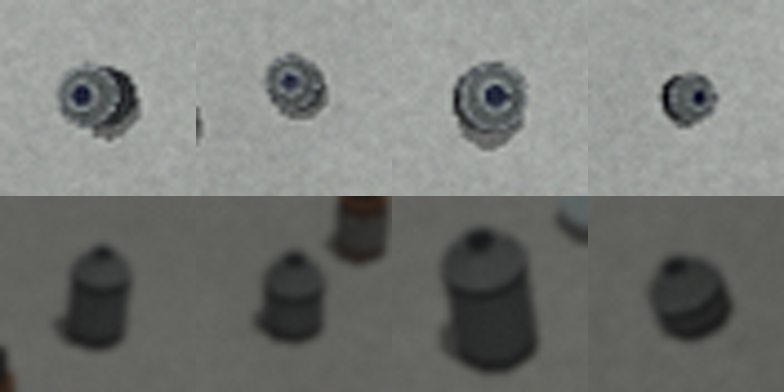

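```bash
cat > h.py <<'E'
import cv2,numpy as np
def ray(d,uv):
    R=cv2.Rodrigues(np.array(d["rvec"],float))[0];t=np.array(d["tvec"],float).ravel()
    c=-R.T@t; v=R.T@np.linalg.inv(d["mtx"])@np.array([uv[0],uv[1],1.]); return c,v
def onz(d,uv,z):
    c,v=ray(d,uv); return c+v*(z-c[2])/v[2]
def tri(d1,u1,d2,u2):
    c1,v1=ray(d1,u1);c2,v2=ray(d2,u2)
    s=np.linalg.lstsq(np.c_[v1,-v2],c2-c1,rcond=None)[0]
    a=c1+s[0]*v1;b=c2+s[1]*v2; return (a+b)/2,np.linalg.norm(a-b)
def proj(d,p): return cv2.projectPoints(np.array([p],float),np.array(d["rvec"]),np.array(d["tvec"]),np.array(d["mtx"]),None)[0].ravel()
def lens(im,x,y,r=14,flip=False):
    w=im[y-r:y+r,x-r:x+r].astype(float); b=w[...,2]-w[...,:2].mean(2)
    b=np.clip(b-10,0,None); ys,xs=np.mgrid[y-r:y+r,x-r:x+r]
    return (b*xs).sum()/b.sum(),(b*ys).sum()/b.sum(),b.sum()
def pads(im,rng=(60,110)):
    g=cv2.cvtColor(im,cv2.COLOR_RGB2GRAY); out=[]
    for c in cv2.findContours((g<rng[0]).astype(np.uint8),cv2.RETR_EXTERNAL,cv2.CHAIN_APPROX_NONE)[0]:
        m=cv2.moments(c)
        if 200<m["m00"]<700: out.append((m["m10"]/m["m00"],m["m01"]/m["m00"],m["m00"]))
    return out
E
python3 - <<'E'
from rig import env
from h import *
np.set_printoptions(precision=4,suppress=True)
T=env.get_image("top");S=env.get_image("scene")
tp=[(148,281),(224,264),(314,271),(400,282)];sp=[(333,133),(292,176),(206,215),(96,278)]
for a,b in zip(tp,sp):
    u=lens(T["frame"],*a,8); v=lens(S["frame"],*b,6); print(u,v,*tri(T,u[:2],S,v[:2]))
    print([onz(T,u[:2],h)[:2] for h in (.028,.038,.048,.058)])
for p in pads(T["frame"]):print(p,onz(T,p[:2],.009))
for p in pads(S["frame"],(32,0)):print('S',p,onz(S,p[:2],.009))
# objective footprint centroid / bottle
f=S["frame"]
im=cv2.resize(T["frame"][150:230,180:360],(720,320),interpolation=cv2.INTER_CUBIC)
cv2.imwrite("pics/strip.png",im[...,::-1])
b=T["frame"][260:284,184:210]; cv2.imwrite("pics/bot.png",cv2.resize(b,None,fx=12,fy=12,interpolation=cv2.INTER_CUBIC)[...,::-1])
E
```

```text
** On entry to DLASCL parameter number  4 had an illegal value
 ** On entry to DLASCL parameter number  4 had an illegal value
 ** On entry to DLASCL parameter number  4 had an illegal value
 ** On entry to DLASCL parameter number  4 had an illegal value
 ** On entry to DLASCL parameter number  5 had an illegal value
 ** On entry to DLASCL parameter number  4 had an illegal valueh.py:15: RuntimeWarning: invalid value encountered in scalar divide
  return (b*xs).sum()/b.sum(),(b*ys).sum()/b.sum(),b.sum()
Traceback (most recent call last):
  File "h.py", line 9, in tri
    s=np.linalg.lstsq(np.c_[v1,-v2],c2-c1,rcond=None)[0]
      ~~~~~~~~~~~~~~~^^^^^^^^^^^^^^^^^^^^^^^^^^^^^^^^
numpy.linalg.LinAlgError: SVD did not converge in Linear Least Squares
```

```bash
sed -i 's/b=np.clip(b-10,0,None)/b=np.clip(b-np.median(b)-0.4*(b.max()-np.median(b)),0,None)/' h.py
python3 - <<'E'
from rig import env
from h import *
np.set_printoptions(precision=4,suppress=True)
T=env.get_image("top");S=env.get_image("scene")
tp=[(148,281),(224,264),(314,271),(400,282)];sp=[(333,133),(292,176),(206,215),(96,278)]
for a,b in zip(tp,sp):
    u=lens(T["frame"],*a,8); v=lens(S["frame"],*b,6); print(np.array(u),np.array(v),*tri(T,u[:2],S,v[:2]))
    print([onz(T,u[:2],h)[:2] for h in (.028,.038,.048,.058)])
for p in pads(T["frame"]):print(np.array(p),onz(T,p[:2],.009))
for p in pads(S["frame"],(32,0)):print('S',np.array(p),onz(S,p[:2],.009))
f=S["frame"]
im=cv2.resize(T["frame"][150:230,180:360],(720,320),interpolation=cv2.INTER_CUBIC)
cv2.imwrite("pics/strip.png",im[...,::-1])
b=T["frame"][260:284,184:210]; cv2.imwrite("pics/bot.png",cv2.resize(b,None,fx=12,fy=12,interpolation=cv2.INTER_CUBIC)[...,::-1])
E
```

```text
[147.816  280.8276 138.6   ] [332.4599 133.5187  18.7   ] [0.4258 0.2822 0.0446] 0.0020630858590860684
[array([0.4266, 0.2874]), array([0.4265, 0.2848]), array([0.4265, 0.2821]), array([0.4265, 0.2795])]
[223.6881 263.8934 113.5   ] [291.6049 176.4722  16.2   ] [0.465  0.1199 0.0363] 0.0012364435346062005
[array([0.4658, 0.1212]), array([0.4654, 0.1202]), array([0.4649, 0.1193]), array([0.4645, 0.1183])]
[313.7795 269.9284 150.8   ] [204.4279 212.8279  21.5   ] [ 0.4535 -0.0768  0.0577] 0.0012331500933431515
[array([ 0.4548, -0.0792]), array([ 0.4545, -0.0782]), array([ 0.4542, -0.0772]), array([ 0.4538, -0.0763])]
[400.4956 281.3097  56.5   ] [ 95.2959 278.7116  26.7   ] [ 0.4316 -0.273   0.0276] 0.001330240614209945
[array([ 0.4319, -0.2723]), array([ 0.4318, -0.2694]), array([ 0.4317, -0.2665]), array([ 0.4316, -0.2636])]
[310.4027 199.4542 307.5   ] [ 0.6176 -0.0733  0.009 ]
[281.0289 192.5854 299.5   ] [ 0.6328 -0.0052  0.009 ]
[251.613  185.8117 304.5   ] [0.6478 0.0632 0.009 ]
[222.2821 179.3725 302.5   ] [0.6621 0.1315 0.009 ]
[127.0911 187.1775 208.5   ] [0.6405 0.3504 0.009
[... 204 characters left out ...]
.8564 -0.0821  0.009 ]
S [363.881  406.2305 599.5   ] [ 0.8358 -0.1089  0.009 ]
S [437.6525 389.2727 341.    ] [ 0.8873 -0.0213  0.009 ]
S [403.8065 387.8703 326.5   ] [ 0.8563 -0.0522  0.009 ]
S [370.5021 385.5139 281.5   ] [ 0.8249 -0.0818  0.009 ]
S [417.3858 372.2589 289.    ] [ 0.8563 -0.0212  0.009 ]
S [384.2158 370.7428 293.5   ] [ 0.8248 -0.0523  0.009 ]
S [398.0219 355.9781 266.5   ] [ 0.8249 -0.0212  0.009 ]
S [269.5802 288.0071 493.5   ] [ 0.6189 -0.0763  0.009 ]
S [306.572  270.2571 450.5   ] [ 0.6338 -0.008   0.009 ]
S [340.9    253.7256 398.5   ] [0.6485 0.0603 0.009 ]
S [372.8021 238.3464 358.    ] [0.6633 0.1286 0.009 ]
S [318.5051   5.9528 374.5   ] [-0.2477  0.9492  0.009 ]
```

View pics/strip.png

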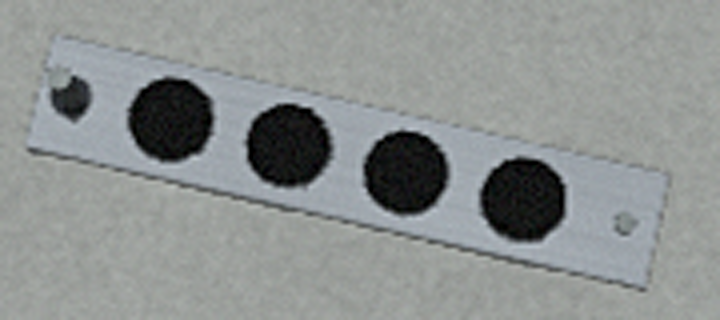

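View pics/bot.png

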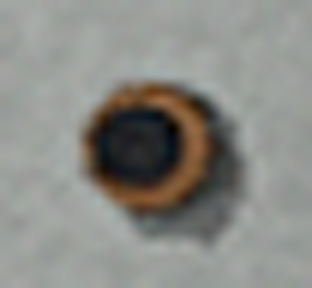

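```bash
python3 -m inch '[[[0.4,5,-5,-1,0,0,-10],[0.4,10,-10,-3,0,0,-20],[0.4,15,-15,-5,0,0,-30],[0.4,20,-19,-7,0,0,-40],[0.4,24,-22,-9,0,0,-50],[0.4,26,-24,-10.5,0,0,-60],[0.4,27.4,-24.7,-11.1,0,0,-70],[0.4,27.4,-24.7,-11.1,0,0,-80],[0.4,27.4,-24.7,-11.1,0,0,-86.2],[0.4,27.4,-24.7,-11.1,0,0,-86.2],[0.4,27.4,-24.7,-11.1,0,0,-86.2],[0.4,27.4,-24.7,-11.1,0,0,-86.2]]]' 40
python3 - <<'E'
from rig import env
from h import *
o=env.observe();print(o["position"],o["tool_rot"],o["q"])
d=env.get_image("wrist");cv2.imwrite("pics/w1.png",d["frame"][...,::-1])
for z in (0,.048):print(proj(d,(.4258,.2822,z)))
E
```

```text
time_s: 1.85
position: [0.4258, 0.2817, 0.1204]
tool_rot: [[0.978, 0.0, 0.211], [-0.211, 0.0, 0.978], [0.0, -1.0, 0.0]]
ft_force: [-1.2, -0.9, 0.0]
grip_width: 0.0596
[0.42583105 0.2816529  0.12036109] [[ 9.77588969e-01  5.69435787e-05  2.10522695e-01]
 [-2.10522696e-01  1.64067524e-05  9.77588970e-01]
 [ 5.22134208e-05 -9.99999998e-01  2.80269759e-05]] [ 2.01759776e+01  2.44284106e+01  9.04991412e+01 -2.67904738e-04
  6.50690616e+01  3.23290758e+01]
[276.33307555 208.24980032]
[276.17951467 225.07393037]
```

View pics/w1.png

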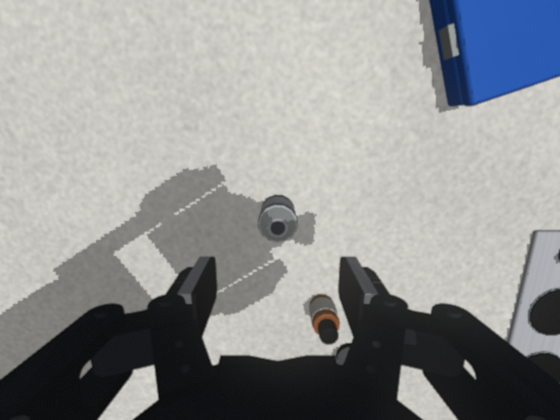

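The wrist view shows the 48 mm objective's lens at about (278,228), against a predicted (276,225). That is close, so I'll refine it with the wrist ray.

Run:
```python
from rig import env
from h import *
d=env.get_image("wrist")
u=lens(d["frame"],278,228,9);print(u,onz(d,u[:2],.048))
g=cv2.cvtColor(d["frame"],cv2.COLOR_RGB2GRAY)
cv2.imwrite("pics/w1z.png",cv2.resize(d["frame"][185:250,245:320],(600,520),interpolation=cv2.INTER_CUBIC)[...,::-1])
```

```text
(np.float64(275.8310502283105), np.float64(224.42465753424656), np.float64(43.8)) [0.42565896 0.28273324 0.048     ]
```

View pics/w1z.png

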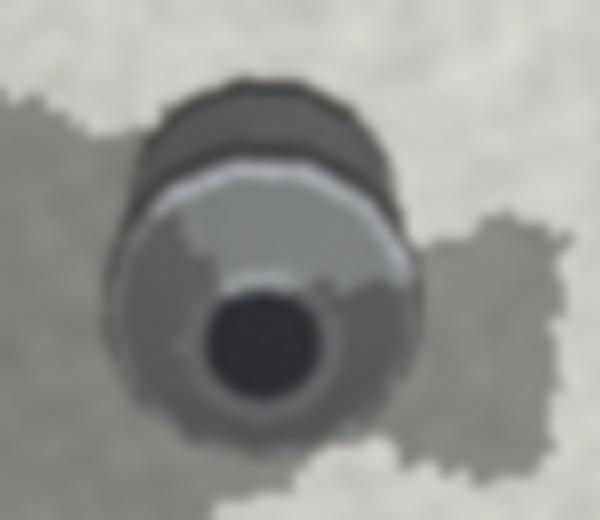

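```bash
python3 -m inch '[[[0.4,0,0,-3,0,0,0],[0.4,0,0,-7,0,0,0],[0.4,0,0,-9.5,0,0,0],[0.4,0,0,-11,0,0,0],[0.4,0,0,-11,0,0,0],[-0.1,0,0,-11,0,0,0],[-1,0,0,-11,0,0,0],[-1,0,0,-11,0,0,0],[-1,0,0,-11,0,0,0],[-1,0,0,-11,0,0,0],[-1,0,0,-11,0,0,0]]]' 40
python3 - <<'E'
from rig import env
from h import *
d=env.get_image("wrist");T=env.get_image("top");S=env.get_image("scene");
cv2.imwrite("pics/w2.png",d["frame"][...,::-1])
z=lambda f,x,y,r:cv2.resize(f[y-r:y+r,x-r:x+r],(400,400),interpolation=cv2.INTER_CUBIC)
cv2.imwrite("pics/t2.png",np.hstack([z(T["frame"],152,282,30),z(S["frame"],332,142,30)])[...,::-1])
E
```

```text
time_s: 3.32
position: [0.4263, 0.2818, 0.0114]
tool_rot: [[0.977, 0.002, 0.212], [-0.212, 0.001, 0.977], [0.002, -1.0, 0.001]]
ft_force: [-0.5, -0.5, 6.5]
grip_width: 0.0287
```

View pics/w2.png

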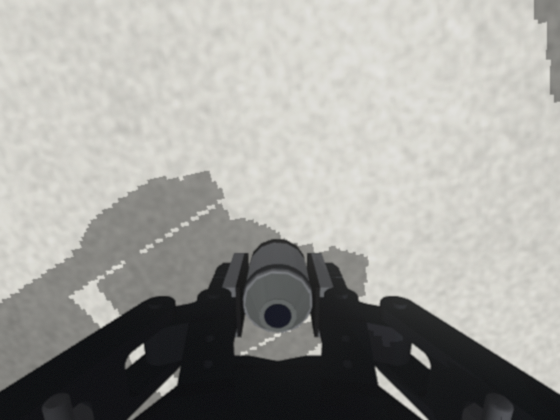

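View pics/t2.png

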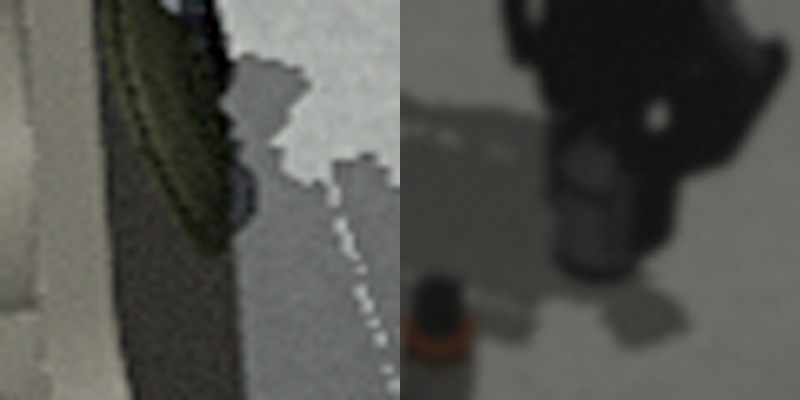

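The 48 mm objective is gripped upright, with the lens at (277,316) in the wrist view. I'll lift it and move towards its pad.

```bash
python3 -m inch '[[[-1,0,0,1,0,0,0],[-1,0,0,3,0,0,0],[-1,0,0,6,0,0,0],[-1,1,-1,9,0,0,0],[-1,4,-5,11,0,0,0],[-1,7,-9.5,11,0,0,0],[-1,10,-14,11,0,0,0],[-1,13,-18.5,11,0,0,0],[-1,16,-23,11,0,0,0],[-1,19,-26.5,11,0,0,0],[-1,20.5,-28.5,11,0,0,0],[-1,20.7,-28.8,11,0,0,0],[-1,20.7,-28.8,11,0,0,0],[-1,20.7,-28.8,11,0,0,0]]]'
python3 - <<'E'
from rig import env
from h import *
d=env.get_image("wrist");T=env.get_image("top");
cv2.imwrite("pics/w3.png",d["frame"][...,::-1])
cv2.imwrite("pics/t3.png",T["frame"][...,::-1])
print(env.observe()["position"],env.observe()["ft_force"])
f=d["frame"];g=cv2.cvtColor(f,cv2.COLOR_RGB2GRAY)
for c in cv2.findContours((g<60).astype(np.uint8),cv2.RETR_EXTERNAL,cv2.CHAIN_APPROX_NONE)[0]:
    m=cv2.moments(c)
    if m["m00"]>500:
        u=(m["m10"]/m["m00"],m["m01"]/m["m00"]);print(u,m["m00"],onz(d,u,.009))
E
```

```text
time_s: 5.22
position: [0.6323, -0.0054, 0.1206]
tool_rot: [[0.978, -0.0, 0.211], [-0.211, 0.0, 0.978], [-0.0, -1.0, 0.0]]
ft_force: [0.1, 0.5, -2.1]
grip_width: 0.029
[ 0.63251855 -0.00554046  0.12061029] [ 0.80590782 -0.88263831 -1.32573892]
(287.3324872504055, 360.21950016921653) 57126.0 [ 0.61066502 -0.15597602  0.009     ]
(277.004786036036, 213.55412443693692) 2368.0 [ 0.63231812 -0.00724516  0.009     ]
(528.8184064729562, 227.13854677348638) 4181.5 [ 0.84206936 -0.06485984  0.009     ]
(280.86478654226744, 127.82096409386484) 2358.0 [0.65011035 0.06085655 0.009     ]
(277.7221231043711, 29.622162751511546) 3363.0 [0.66215839 0.12875232 0.009     ]
```

View pics/w3.png

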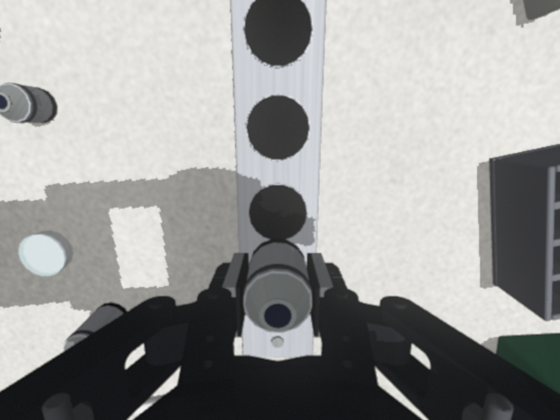

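View pics/t3.png

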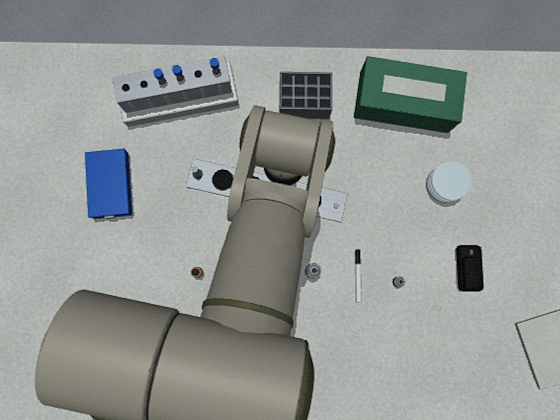

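The wrist view shows the target pad centred near (278,213), directly in line with the held objective, with the other two pads above it. I'll compute the in-hand offset.

```bash
cat >> h.py <<'E'
def hand(d,pos,h,zoff,uv,r=14):
    f=d["frame"]; x,y=uv; w=f[y-r:y+r,x-r:x+r].astype(int)
    g=w.sum(2); m=(g<np.percentile(g,1)+45).astype(np.uint8)
    n,l,s,c=cv2.connectedComponentsWithStats(m); k=l[r,r]
    u=c[k]+[x-r,y-r]; return u,s[k],onz(d,u,pos[2]-zoff+h)
def padell(d,uv,z=.009,thr=60):
    g=cv2.cvtColor(d["frame"],cv2.COLOR_RGB2GRAY)
    n,l,s,c=cv2.connectedComponentsWithStats((g<thr).astype(np.uint8)); m=(l==l[int(uv[1]),int(uv[0])]).astype(np.uint8)
    ct=max(cv2.findContours(m,cv2.RETR_EXTERNAL,cv2.CHAIN_APPROX_NONE)[0],key=len)[:,0]
    P=np.array([onz(d,p,z)[:2] for p in ct])
    # robust circle radius 25mm on plane
    from scipy.optimize import least_squares
    r=least_squares(lambda c:np.hypot(*(P-c).T)-.025,P.mean(0),loss="soft_l1",f_scale=.0005); return r.x,np.sqrt(2*r.cost/len(P))
E
python3 - <<'E'
from rig import env
from h import *
d=env.get_image("wrist");p=env.observe()["position"];print(p)
print(hand(d,p,.048,.0114,(277,316)))
for u in [(277,215),(277,127),(277,30)]: print(u,*padell(d,u))
E
```

```text
[ 0.63258399 -0.0056687   0.1205443 ]
(array([277.22587719, 315.35745614]), array([  2,   2,  26,  23, 456], dtype=int32), array([ 0.63275612, -0.00703136,  0.1571443 ]))
(277, 215) [ 0.63174132 -0.0087413 ] 0.001485268380535897
(277, 127) [0.6509787  0.05883141] 0.001647740775393254
(277, 30) [0.66180853 0.12772398] 0.0014357035326431555
```

```bash
python3 -m inch '[[[-1,0,-0.08,-2,0,0,0],[-1,0,-0.08,-5,0,0,0],[-1,0,-0.08,-8,0,0,0],[-1,0,-0.08,-9.3,0,0,0],[-1,0,-0.08,-9.7,0,0,0],[-1,0,-0.08,-9.85,0,0,0],[-1,0,-0.08,-9.95,0,0,0],[-1,0,-0.08,-9.95,0,0,0],[-1,0,-0.08,-9.95,0,0,0]]]'
```

```text
time_s: 6.5
position: [0.633, -0.0073, 0.0212]
tool_rot: [[0.977, 0.001, 0.212], [-0.212, -0.0, 0.977], [0.001, -1.0, -0.0]]
ft_force: [-0.6, 0.2, -1.2]
grip_width: 0.0288
```

```bash
python3 -m inch '[[[-1,0,0,-0.04,0,0,0],[-1,0,0,-0.08,0,0,0],[-1,0,0,-0.1,0,0,0],[-1,0,0,-0.1,0,0,0]]]'
```

```text
time_s: 7.0
position: [0.6329, -0.0072, 0.0204]
tool_rot: [[0.977, 0.0, 0.212], [-0.212, -0.0, 0.977], [0.0, -1.0, -0.0]]
ft_force: [-2.8, 0.0, 5.4]
grip_width: 0.0289
```

```bash
python3 -m inch '[[[-0.25,0,0,0,0,0,0],[-0.1,0,0,0,0,0,0],[0.1,0,0,0,0,0,0],[0.4,0,0,0,0,0,0],[0.4,0,0,0,0,0,0],[0.4,0,0,2,0,0,0],[0.4,0,0,5,0,0,0],[0.4,0,0,9,0,0,0],[0.4,0,0,11,0,0,0],[0.4,0,0,11,0,0,0]]]'
python3 - <<'E'
from rig import env
from h import *
d=env.get_image("wrist");
cv2.imwrite("pics/w4.png",d["frame"][...,::-1])
E
```

```text
time_s: 8.25
position: [0.6335, -0.0073, 0.1312]
tool_rot: [[0.977, 0.003, 0.212], [-0.212, -0.001, 0.977], [0.003, -1.0, 0.0]]
ft_force: [-0.9, -0.5, 0.0]
grip_width: 0.0599
```

View pics/w4.png

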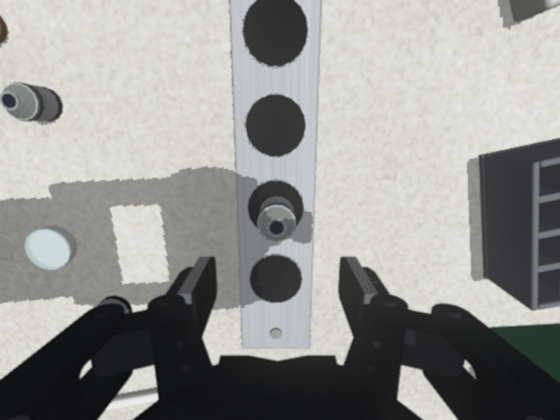

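The 48 mm objective stands on its pad, with its lens at (277,228). Next is the 58 mm.

```bash
python3 -m inch '[[[0.4,-4,-1.5,0,0,0,0],[0.4,-9,-3.5,0,0,0,0],[0.4,-14,-5.5,0,0,0,0],[0.4,-17,-6.6,0,0,0,0],[0.4,-18,-6.95,0,0,0,0],[0.4,-18,-6.95,0,0,0,0],[0.4,-18,-6.95,0,0,0,0]]]'
python3 - <<'E'
from rig import env
from h import *
d=env.get_image("wrist");p=env.observe()["position"];print(p)
T=env.get_image("top")
cv2.imwrite("pics/w5.png",d["frame"][...,::-1]);print(proj(d,(.4535,-.0768,.058)))
u=proj(d,(.4535,-.0768,.058)).astype(int)
print(hand(d,p,.058,p[2],u))
E
```

```text
time_s: 9.18
position: [0.4538, -0.0765, 0.1295]
tool_rot: [[0.977, 0.0, 0.211], [-0.211, 0.0, 0.977], [0.0, -1.0, 0.0]]
ft_force: [-0.7, 0.2, 0.3]
grip_width: 0.0597
[ 0.45372107 -0.07648678  0.12953928]
[276.0726929  226.53617739]
(array([275.95266272, 227.78106509]), array([  7,   9,  15,  15, 169], dtype=int32), array([ 0.45321311, -0.07771105,  0.058     ]))
```

View pics/w5.png

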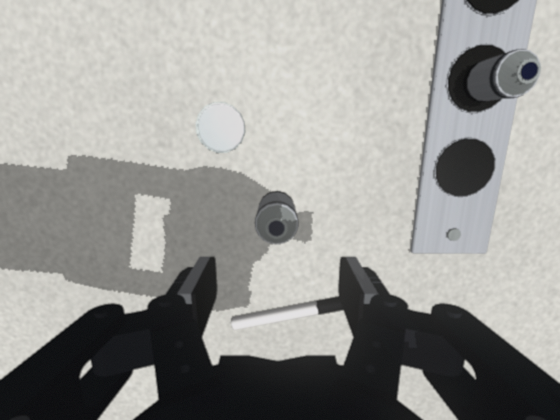

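```bash
python3 -m inch '[[[0.4,0,-0.05,-3,0,0,0],[0.4,0,-0.05,-7,0,0,0],[0.4,0,-0.05,-10,0,0,0],[0.4,0,-0.05,-11.7,0,0,0],[0.4,0,-0.05,-11.7,0,0,0],[-0.1,0,-0.05,-11.7,0,0,0],[-1,0,-0.05,-11.7,0,0,0],[-1,0,-0.05,-11.7,0,0,0],[-1,0,-0.05,-11.7,0,0,0],[-1,0,-0.05,-11.7,0,0,0],[-1,0,-0.05,-11.7,0,0,0]]]' 45
```

```text
time_s: 10.65
position: [0.4534, -0.0773, 0.0137]
tool_rot: [[0.977, 0.002, 0.212], [-0.212, -0.001, 0.977], [0.002, -1.0, -0.0]]
ft_force: [-0.8, 0.5, 7.1]
grip_width: 0.0319
```

```bash
python3 -m inch '[[[-1,0,0,1,0,0,0],[-1,0,0,3,0,0,0],[-1,0,0,6,0,0,0],[-1,1,0,9,0,0,0],[-1,4,0,10.5,0,0,0],[-1,8,0.1,10.8,0,0,0],[-1,12,0.2,10.8,0,0,0],[-1,15,0.2,10.8,0,0,0],[-1,16.3,0.2,10.8,0,0,0],[-1,16.5,0.2,10.8,0,0,0],[-1,16.5,0.2,10.8,0,0,0],[-1,16.5,0.2,10.8,0,0,0]]]'
python3 - <<'E'
from rig import env
from h import *
d=env.get_image("wrist");p=env.observe()["position"];print(p)
cv2.imwrite("pics/w6.png",d["frame"][...,::-1])
E
```

```text
time_s: 12.15
position: [0.6173, -0.0752, 0.1211]
tool_rot: [[0.977, -0.0, 0.212], [-0.212, 0.0, 0.977], [-0.0, -1.0, 0.0]]
ft_force: [0.1, 0.9, -2.3]
grip_width: 0.0317
[ 0.61736198 -0.07523151  0.12106125]
```

View pics/w6.png

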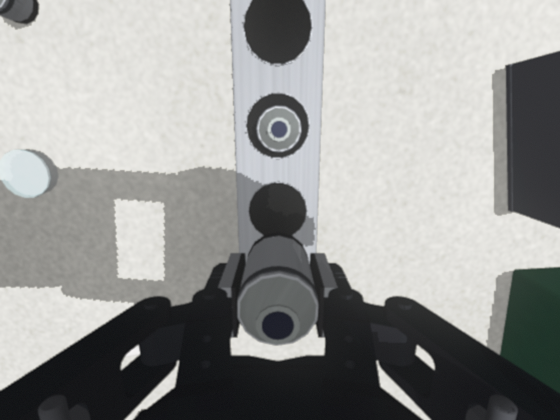

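Run:
```python
from rig import env
from h import *
d=env.get_image("wrist");p=env.observe()["position"];print(p)
print('48 lens',hand(d,p,.057,p[2],(279,129),10))
print('held',hand(d,p,.058,.0137,(277,325)))
g=cv2.cvtColor(d["frame"],cv2.COLOR_RGB2GRAY)
print(g[212,235:325:3]);print(g[125,235:325:3]);print(g[170:250:3,262])
# pad edge midpoints on rows/cols
for r in (200,205,210,215): 
    s=np.where(g[r,235:325]<75)[0]+235; print(r,s.min(),s.max(),onz(d,((s.min()+s.max())/2,r),.009))
for c in (265,278,290):
    s=np.where(g[160:240,c]<60)[0]+160; print(c,s.min(), onz(d,(c,s.min()),.009))
```

```text
[ 0.61751419 -0.07524645  0.12107811]
48 lens (array([278.42261905, 128.875     ]), array([  3,   3,  14,  15, 168], dtype=int32), array([ 0.63312431, -0.00899419,  0.057     ]))
held (array([276.92258065, 325.10645161]), array([  0,   1,  28,  27, 620], dtype=int32), array([ 0.61777661, -0.07557239,  0.16537811]))
[143 127 132 131 126  40  40  42  43  41  41  42  41  44  45  42  50  51
  52  51  52  52  54  54 193 204 201 194 227 226]
[184 204 200 204  69  63  59  88 165 132 135 182 132  85  87  87  87 168
 194 146 147 175  87  60  74 206 208 208 198 221]
[200 199 199 199 200 131  48  46  44  45  45  43  43  42  41  40  41  40
  39  39  37  52  83  53  88  89  89]
200 251 302 [ 0.61946946 -0.06555537  0.009     ]
205 250 304 [ 0.61896073 -0.06988936  0.009     ]
210 249 305 [ 0.61803182 -0.07417298  0.009     ]
215 250 304 [ 0.61709437 -0.078496    0.009     ]
265 186 [ 0.61265665 -0.05184719  0.009     ]
278 184 [ 0.62358317 -0.05249229  0.009     ]
290 187 [ 0.63281679 -0.05707898  0.009     ]
```

```bash
python3 -m inch '[[[-1,0.07,-0.03,-2,0,0,0],[-1,0.07,-0.03,-5,0,0,0],[-1,0.07,-0.03,-8,0,0,0],[-1,0.07,-0.03,-9.2,0,0,0],[-1,0.07,-0.03,-9.6,0,0,0],[-1,0.07,-0.03,-9.72,0,0,0],[-1,0.07,-0.03,-9.78,0,0,0],[-1,0.07,-0.03,-9.82,0,0,0],[-1,0.07,-0.03,-9.82,0,0,0]]]'
```

```text
time_s: 13.38
position: [0.6187, -0.0755, 0.0229]
tool_rot: [[0.977, 0.0, 0.212], [-0.212, -0.0, 0.977], [0.001, -1.0, -0.0]]
ft_force: [0.4, -0.1, -2.4]
grip_width: 0.0319
```

```bash
python3 -m inch '[[[-1,0,0,-0.03,0,0,0],[-1,0,0,-0.05,0,0,0],[-1,0,0,-0.05,0,0,0]]]'
```

```text
time_s: 13.75
position: [0.6187, -0.0755, 0.0227]
tool_rot: [[0.977, 0.001, 0.212], [-0.212, -0.0, 0.977], [0.001, -1.0, -0.0]]
ft_force: [-2.2, -0.4, 5.5]
grip_width: 0.0319
```

```bash
python3 -m inch '[[[-0.2,0,0,0,0,0,0],[-0.05,0,0,0,0,0,0],[0.15,0,0,0,0,0,0],[0.4,0,0,0,0,0,0],[0.4,0,0,0,0,0,0],[0.4,0,0,2,0,0,0],[0.4,0,0,5,0,0,0],[0.4,0,0,9,0,0,0],[0.4,-1,1,11,0,0,0],[0.4,-4,6,11,0,0,0],[0.4,-8,11,11,0,0,0],[0.4,-12,15.5,11,0,0,0],[0.4,-14.5,18.5,11,0,0,0],[0.4,-15.4,19.5,11,0,0,0],[0.4,-15.4,19.5,11,0,0,0],[0.4,-15.4,19.5,11,0,0,0]]]'
python3 - <<'E'
from rig import env
from h import *
d=env.get_image("wrist");p=env.observe()["position"];print(p)
cv2.imwrite("pics/w7.png",d["frame"][...,::-1]);u=proj(d,(.465,.1199,.038));print(u)
u=u.round().astype(int)
print(hand(d,p,.038,p[2],u,9))
E
```

```text
time_s: 15.75
position: [0.4657, 0.1186, 0.1321]
tool_rot: [[0.977, 0.001, 0.213], [-0.213, -0.0, 0.977], [0.001, -1.0, -0.0]]
ft_force: [0.7, 0.7, -1.0]
grip_width: 0.0598
[0.46555438 0.1185755  0.13199647]
[275.24983289 215.94795404]
(array([275.82926829, 217.62195122]), array([ 5,  6, 11, 10, 82], dtype=int32), array([0.46515326, 0.11844697, 0.038     ]))
```

View pics/w7.png

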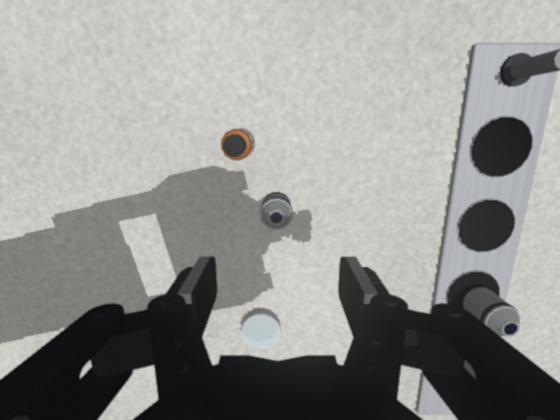

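```bash
python3 -m inch '[[[0.4,-0.05,0.06,-3,0,0,0],[0.4,-0.05,0.06,-7,0,0,0],[0.4,-0.05,0.06,-10.5,0,0,0],[0.4,-0.05,0.06,-12.4,0,0,0],[0.4,-0.05,0.06,-12.4,0,0,0],[-0.2,-0.05,0.06,-12.4,0,0,0],[-1,-0.05,0.06,-12.4,0,0,0],[-1,-0.05,0.06,-12.4,0,0,0],[-1,-0.05,0.06,-12.4,0,0,0],[-1,-0.05,0.06,-12.4,0,0,0],[-1,-0.05,0.06,-12.4,0,0,0]]]' 40
```

```text
time_s: 17.18
position: [0.4648, 0.1199, 0.0092]
tool_rot: [[0.977, 0.002, 0.212], [-0.212, -0.0, 0.977], [0.002, -1.0, 0.0]]
ft_force: [-0.7, -1.9, 5.6]
grip_width: 0.0257
```

```bash
python3 -m inch '[[[-1,0,0,1,0,0,0],[-1,0,0,3,0,0,0],[-1,0,0,6,0,0,0],[-1,1,0,9,0,0,0],[-1,5,-1,11,0,0,0],[-1,9,-2.5,11,0,0,0],[-1,13,-4,11,0,0,0],[-1,16.5,-5.2,11,0,0,0],[-1,18.1,-5.7,11,0,0,0],[-1,18.35,-5.8,11,0,0,0],[-1,18.35,-5.8,11,0,0,0],[-1,18.35,-5.8,11,0,0,0]]]'
python3 - <<'E'
from rig import env
from h import *
d=env.get_image("wrist");p=env.observe()["position"];print(p)
cv2.imwrite("pics/w8.png",d["frame"][...,::-1])
print('held',hand(d,p,.038,.0092,(277,308)))
g=cv2.cvtColor(d["frame"],cv2.COLOR_RGB2GRAY)
for r in (200,205,210,215): 
    s=np.where(g[r,235:325]<75)[0]+235; print(r,s.min(),s.max(),onz(d,((s.min()+s.max())/2,r),.009))
s=np.where(g[160:240,278]<60)[0]+160; q=onz(d,(278,s.min()),.009); print(s.min(), q, q[:2]-.025*np.array([.21,.977]))
E
```

```text
time_s: 18.68
position: [0.6469, 0.0625, 0.1185]
tool_rot: [[0.977, -0.0, 0.211], [-0.211, 0.0, 0.977], [-0.0, -1.0, -0.0]]
ft_force: [0.7, 0.2, -1.0]
grip_width: 0.0256
[0.6469931  0.06247908 0.11847468]
held (array([277.18484848, 303.09090909]), array([  4,   0,  22,  19, 330], dtype=int32), array([0.64727185, 0.06162798, 0.14727468]))
200 252 302 [0.64950676 0.07270045 0.009     ]
205 250 304 [0.64859846 0.0684986  0.009     ]
210 249 305 [0.64768186 0.06425828 0.009     ]
215 250 305 [0.64717004 0.05988972 0.009     ]
186 [0.65281167 0.08409159 0.009     ] [0.64756167 0.05966659]
```

View pics/w8.png

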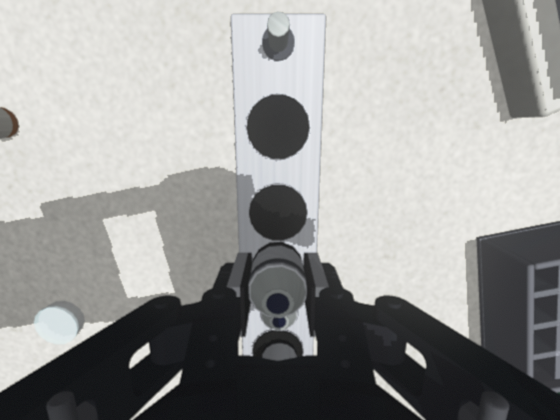

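```bash
python3 -m inch '[[[-1,0.08,-0.1,-2,0,0,0],[-1,0.08,-0.1,-5,0,0,0],[-1,0.08,-0.1,-8,0,0,0],[-1,0.08,-0.1,-9.4,0,0,0],[-1,0.08,-0.1,-9.8,0,0,0],[-1,0.08,-0.1,-9.95,0,0,0],[-1,0.08,-0.1,-10,0,0,0],[-1,0.08,-0.1,-10.03,0,0,0],[-1,0.08,-0.1,-10.03,0,0,0]]]'
```

```text
time_s: 19.85
position: [0.6486, 0.0611, 0.0182]
tool_rot: [[0.977, 0.001, 0.212], [-0.212, -0.0, 0.977], [0.001, -1.0, 0.0]]
ft_force: [-0.4, -1.0, 0.6]
grip_width: 0.0256
```

```bash
python3 -m inch '[[[-1,0,0,-0.03,0,0,0],[-1,0,0,-0.05,0,0,0],[-1,0,0,-0.05,0,0,0]]]'
```

```text
time_s: 20.23
position: [0.6486, 0.0611, 0.0182]
tool_rot: [[0.977, 0.001, 0.212], [-0.212, -0.0, 0.977], [0.001, -1.0, 0.0]]
ft_force: [-2.8, -0.3, 5.8]
grip_width: 0.0256
```

```bash
python3 -m inch '[[[-0.3,0,0,0,0,0,0],[-0.15,0,0,0,0,0,0],[0.1,0,0,0,0,0,0],[0.4,0,0,0,0,0,0],[0.4,0,0,0,0,0,0],[0.4,0,0,2,0,0,0],[0.4,0,0,5,0,0,0],[0.4,0,0,9,0,0,0],[0.4,-1,-1,11,0,0,0],[0.4,-4,-5,11,0,0,0],[0.4,-7,-10,11,0,0,0],[0.4,-10.5,-15.5,11,0,0,0],[0.4,-14,-21,11,0,0,0],[0.4,-17,-26,11,0,0,0],[0.4,-20,-31,11,0,0,0],[0.4,-21.5,-33,11,0,0,0],[0.4,-21.7,-33.4,11,0,0,0],[0.4,-21.7,-33.4,11,0,0,0],[0.4,-21.7,-33.4,11,0,0,0]]]'
python3 - <<'E'
from rig import env
from h import *
d=env.get_image("wrist");p=env.observe()["position"];print(p)
cv2.imwrite("pics/w9.png",d["frame"][...,::-1]);u=proj(d,(.4316,-.273,.028));print(u)
u=u.round().astype(int)
print(hand(d,p,.028,p[2],u,9))
E
```

```text
time_s: 22.6
position: [0.4317, -0.272, 0.1272]
tool_rot: [[0.978, -0.0, 0.211], [-0.211, 0.0, 0.978], [-0.0, -1.0, 0.0]]
ft_force: [-0.2, 0.4, -0.1]
grip_width: 0.0596
[ 0.43177987 -0.27201724  0.12724428]
[276.63662663 216.77940175]
(array([276.44444444, 218.04761905]), array([ 4,  6, 10,  9, 63], dtype=int32), array([ 0.43122072, -0.2740177 ,  0.028     ]))
```

View pics/w9.png

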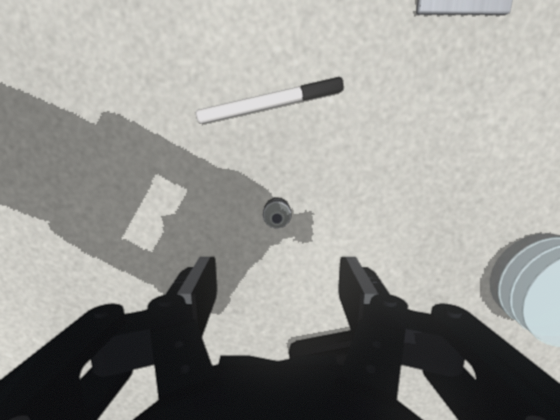

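```bash
python3 -m inch '[[[0.4,0,-0.13,-3,0,0,0],[0.4,0,-0.13,-7,0,0,0],[0.4,0,-0.13,-10.5,0,0,0],[0.4,0,-0.13,-12.2,0,0,0],[0.4,0,-0.13,-12.2,0,0,0],[-0.2,0,-0.13,-12.2,0,0,0],[-1,0,-0.13,-12.2,0,0,0],[-1,0,-0.13,-12.2,0,0,0],[-1,0,-0.13,-12.2,0,0,0],[-1,0,-0.13,-12.2,0,0,0],[-1,0,-0.13,-12.2,0,0,0]]]' 35
```

```text
time_s: 24.02
position: [0.4318, -0.2744, 0.0064]
tool_rot: [[0.977, 0.001, 0.212], [-0.212, -0.001, 0.977], [0.002, -1.0, -0.001]]
ft_force: [-0.2, 1.9, 5.4]
grip_width: 0.0221
```

```bash
python3 -m inch '[[[-1,0,0,1,0,0,0],[-1,0,0,3,0,0,0],[-1,0,0,6,0,0,0],[-1,1,1,9,0,0,0],[-1,3,4.5,11,0,0,0],[-1,5.5,9,11,0,0,0],[-1,8,14,11,0,0,0],[-1,11,19,11,0,0,0],[-1,14,24,11,0,0,0],[-1,17,29,11,0,0,0],[-1,20,34,11,0,0,0],[-1,22,38,11,0,0,0],[-1,23,40,11,0,0,0],[-1,23.1,40.4,11,0,0,0],[-1,23.1,40.4,11,0,0,0],[-1,23.1,40.4,11,0,0,0]]]'
python3 - <<'E'
from rig import env
from h import *
d=env.get_image("wrist");p=env.observe()["position"];print(p)
cv2.imwrite("pics/w10.png",d["frame"][...,::-1])
print('held',hand(d,p,.028,.0064,(277,294)))
g=cv2.cvtColor(d["frame"],cv2.COLOR_RGB2GRAY)
for r in (200,205,210,215): 
    s=np.where(g[r,235:325]<75)[0]+235; print(r,s.min(),s.max(),onz(d,((s.min()+s.max())/2,r),.009))
s=np.where(g[160:240,278]<60)[0]+160; q=onz(d,(278,s.min()),.009); print(s.min(), q, q[:2]-.025*np.array([.21,.977]))
E
```

```text
time_s: 26.02
position: [0.6621, 0.1287, 0.1157]
tool_rot: [[0.977, -0.0, 0.213], [-0.213, -0.0, 0.977], [-0.0, -1.0, -0.0]]
ft_force: [-0.3, -0.5, -1.3]
grip_width: 0.0224
[0.6622023  0.12874228 0.11562716]
held (array([277.25      , 291.60344828]), array([  6,   4,  18,  16, 232], dtype=int32), array([0.66276913, 0.12893645, 0.13722716]))
200 250 303 [0.66450395 0.1395655  0.009     ]
205 249 304 [0.66359699 0.13541277 0.009     ]
210 248 304 [0.66227519 0.13131056 0.009     ]
215 249 304 [0.66175803 0.12699268 0.009     ]
184 [0.66854292 0.1523451  0.009     ] [0.66329292 0.1279201 ]
```

View pics/w10.png

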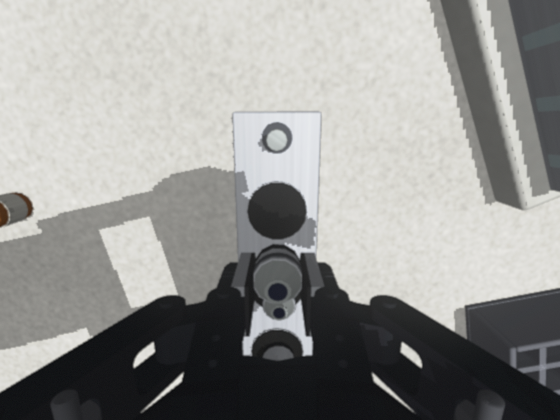

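```bash
python3 -m inch '[[[-1,0.04,0.05,-2,0,0,0],[-1,0.04,0.05,-5,0,0,0],[-1,0.04,0.05,-8,0,0,0],[-1,0.04,0.05,-9.4,0,0,0],[-1,0.04,0.05,-9.8,0,0,0],[-1,0.04,0.05,-9.95,0,0,0],[-1,0.04,0.05,-10,0,0,0],[-1,0.04,0.05,-10,0,0,0]]]'
```

```text
time_s: 27.08
position: [0.663, 0.1303, 0.016]
tool_rot: [[0.977, 0.001, 0.212], [-0.212, 0.0, 0.977], [0.001, -1.0, 0.0]]
ft_force: [-0.1, -0.1, -0.9]
grip_width: 0.0218
```

```bash
python3 -m inch '[[[-1,0,-0.07,0,0,0,0],[-1,0,-0.07,-0.04,0,0,0],[-1,0,-0.07,-0.08,0,0,0],[-1,0,-0.07,-0.08,0,0,0]]]'
```

```text
time_s: 27.58
position: [0.6629, 0.1295, 0.0154]
tool_rot: [[0.977, 0.001, 0.212], [-0.212, -0.0, 0.977], [0.001, -1.0, 0.0]]
ft_force: [-2.0, -1.6, 5.4]
grip_width: 0.0223
```

Contact is gentle, so I'll release, lift, and back off clear of the strip for a check.

```bash
python3 -m inch '[[[-0.4,0,0,0,0,0,0],[-0.2,0,0,0,0,0,0],[0.1,0,0,0,0,0,0],[0.4,0,0,0,0,0,0],[0.4,0,0,0,0,0,0],[0.4,0,0,2,0,0,0],[0.4,0,0,5,0,0,0],[0.4,0,0,9,0,0,0],[0.4,-2,3,13,0,0,0],[0.4,-6,8,15,0,0,0],[0.4,-11,13,16,0,0,0],[0.4,-16,18,16,0,0,0],[0.4,-21,23,16,0,0,0],[0.4,-25,28,16,0,0,0],[0.4,-28,32,16,0,0,0],[0.4,-30,35,16,0,0,0],[0.4,-30,35,16,0,0,0],[0.4,-30,35,16,0,0,0]]]'
python3 - <<'E'
from rig import env
from h import *
T=env.get_image("top");S=env.get_image("scene")
for n,d in (("T",T),("S",S)): cv2.imwrite(f"pics/{n}f.png",d["frame"][...,::-1])
im=cv2.resize(T["frame"][150:230,180:360],(720,320),interpolation=cv2.INTER_CUBIC)
im2=cv2.resize(S["frame"][190:330,210:430],(440,280),interpolation=cv2.INTER_CUBIC)
o=np.zeros((600,720,3),np.uint8);o[:320]=im;o[320:,:440]=im2;cv2.imwrite("pics/f.png",o[...,::-1])
pads=dict(p1=(.6627,.130,28),p2=(.6481,.0617,38),p3=(.6333,-.0066,48),p4=(.6183,-.0748,58))
for k,(x,y,h) in pads.items():
    z=.009+h/1000
    ut=proj(T,(x,y,z)).round().astype(int);us=proj(S,(x,y,z)).round().astype(int)
    a=lens(T["frame"],*ut,8)[:2];b=lens(S["frame"],*us,7)[:2]
    pt=(np.array(onz(T,a,z)[:2]),np.array(onz(S,b,z)[:2]))
    print(k,(x,y,z),ut,us,*pt,tri(T,a,S,b))
E
```

```text
time_s: 29.82
position: [0.3629, 0.4793, 0.1744]
tool_rot: [[0.977, 0.0, 0.212], [-0.212, -0.0, 0.977], [0.0, -1.0, -0.0]]
ft_force: [0.5, 0.5, -0.2]
grip_width: 0.0596
p1 (0.6627, 0.13, 0.037) [222 176] [376 227] [0.66463026 0.13178128] [0.66145197 0.13869854] (array([0.66396462, 0.13185985, 0.04343   ]), np.float64(0.00230265771828243))
p2 (0.6481, 0.0617, 0.047) [252 182] [344 238] [0.64953955 0.06177879] [0.64986393 0.06660339] (array([0.6502367 , 0.06295147, 0.0497132 ]), np.float64(0.0036147256643867223))
p3 (0.6333, -0.0066, 0.057) [282 188] [308 251] [ 0.63405507 -0.00730351] [ 0.63382148 -0.00814552] (array([ 0.63386169, -0.00760801,  0.05667269]), np.float64(0.0007859910595891894))
p4 (0.6183, -0.0748, 0.067) [314 194] [269 264] [ 0.61953678 -0.07426333] [ 0.61883665 -0.07533772] (array([ 0.61916046, -0.07477671,  0.06692838]), np.float64(0.0012779915410549131))
```

View pics/f.png

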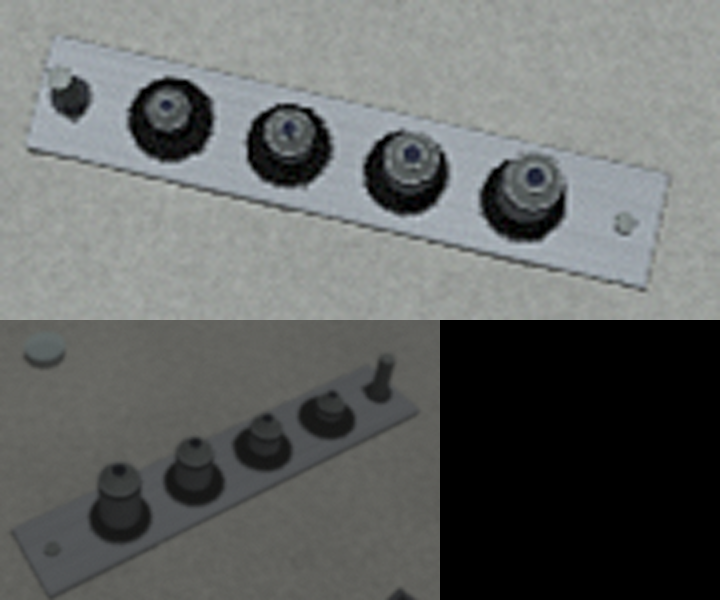

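View pics/Tf.png

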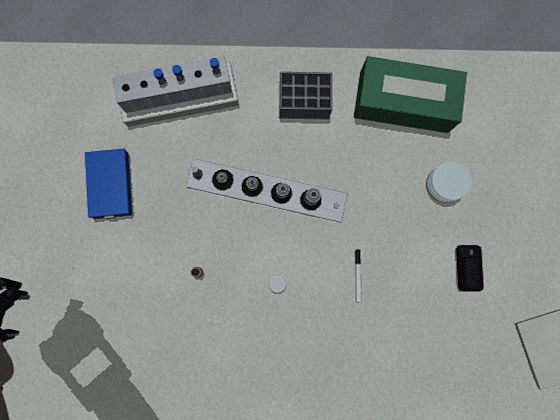

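The row is in the right order and every objective is upright. The bottle is still at (197,272), unmoved. I have time for one independent check of the centring from overhead with the wrist camera.

```bash
python3 -m inch '[[[0.4,2,-4,2,0,0,0],[0.4,5,-9,4,0,0,0],[0.4,8,-15,6,0,0,0],[0.4,11,-21,6,0,0,0],[0.4,14,-27,6,0,0,0],[0.4,17,-33,6,0,0,0],[0.4,20,-39,6,0,0,0],[0.4,22,-44,6,0,0,0],[0.4,23.5,-49,6,0,0,0],[0.4,24.5,-53,6,0,0,0],[0.4,25,-55,6,0,0,0],[0.4,25,-55,6,0,0,0],[0.4,25,-55,6,0,0,0]]]'
python3 - <<'E'
from rig import env
from h import *
d=env.get_image("wrist");cv2.imwrite("pics/wf.png",d["frame"][...,::-1])
R=cv2.Rodrigues(np.array(d["rvec"]))[0];print("cam",-R.T@np.array(d["tvec"]).ravel(),R[2])
for (x,y,h) in ((.6627,.130,28),(.6481,.0617,38),(.6333,-.0066,48),(.6183,-.0748,58)):
    u=proj(d,(x,y,.009+h/1e3));v=proj(d,(x,y,.009));print(u,v,*padell(d,v) if 0 else '')
E
```

```text
time_s: 31.55
position: [0.6124, -0.0692, 0.2347]
tool_rot: [[0.977, -0.0, 0.211], [-0.211, 0.0, 0.977], [-0.0, -1.0, 0.0]]
ft_force: [-0.8, 0.4, -0.0]
grip_width: 0.06
cam [ 0.62763401 -0.00113643  0.37690552] [-0.05720295 -0.26725809 -0.96192564]
[284.23759443 -24.25920881] [283.63360659 -11.46294333]
[284.13314528  55.59498621] [283.37139072  63.28553587]
[283.83884872 130.59609978] [282.96667185 130.03390375]
[283.35173104 201.07708099] [282.42425559 189.92171079]
```

View pics/wf.png

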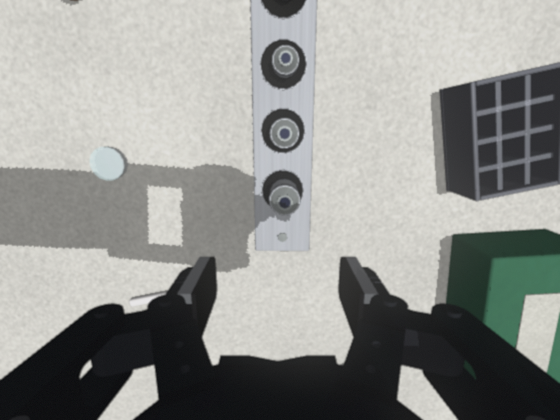

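The overhead wrist view shows the 38, 48 and 58 mm lenses at about (285,58), (284,133) and (285,202). Against the expected (284,56), (284,131) and (283,201), that puts them within about 2 mm of their pad centres. The gripper is well clear of everything, so I'm handing in.

Run:
```python
from rig import env
print(env.close_job())
```

```text
the job is handed in; nothing more can be done
None
```

All four objectives stand upright on the storage strip in the order asked: 28 mm next to the post, then 38, 48 and 58 mm at the far end. The job was handed in at about 32 s of the 104 s allowed.

- **Setting down:** I lowered each one in small steps until the wrist felt a light contact of about 5–6 N, then opened the fingers slowly. None was dropped.
- **Centring:** My last checks put each objective within about 1–2.5 mm of its pad centre.
- **Where the checks disagreed:**
  - **Camera spread:** The top and scene cameras disagreed by up to about 3 mm on the pad positions, so I aimed at their average. The wrist camera agreed with it to within about 2 mm.
  - **28 mm:** The final top view showed it about 2.5 mm off centre. The wrist view just before placing showed it centred. The last wrist picture did not include it.
  - **28 and 38 mm:** The final scene-camera reading missed the lens on these two, so I did not use it.
- **Dropper bottle:** It stayed at the same pixel position, about (197,272), in the top view before and after, and the arm did not go near it.

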